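# Open the one-touch peel caddy beside the juicer

## Robot

A 6-joint arm with a two-finger parallel gripper is mounted at the origin on the work surface. World frame = base frame: x ahead of the robot, y to its left, z up, the work surface at z = 0. Lengths are in m, angles in rad, forces in N, time in s.
With the tool pointing down it reaches from about 0.325 to 0.9 m from the base axis. Payload 3.5 kg.
Tool frame: the origin (TCP) lies midway between the tips of the shut fingers; the grasp point (between the pads) lies 19 mm behind it (manip.hold_point_z is the distance from the TCP to the grasp point, in m); z points along the fingers, y is the direction in which the jaws open and shut (so a half turn about z gives the same grasp; the last joint's range is limited). The gripper opens to 85 mm and grips with 20 to 120 N. Pads are 22 mm wide; open, the fingers measure 114 mm over their backs; the gripper's body (76 mm by 85 mm) begins 54 mm behind the grasp point. The pads swing forward as they close: fully open they stand 13 mm farther back than shut.
Start: joints at [-1.349, 0.276, -0.026, 1.268, 0, 1.467], TCP at [0.199, -0.592, 0.199] pointing down, gripper open.
Joint ranges: [-3.12, 3.12], [-0.85, 1.88], [-1.08, 1.24], [-1.95, 2.15], [-1.57, 1.53], [-3.14, 3.14]. Speed limits (rad/s): [2.57, 2.57, 3.14, 3.14, 3.14, 3.14].

## Interface

Orientations are given as a rotation vector (axis times angle).
In Python, from plant import manip gives the robot as it stands. Calls block until the motion is done:
- manip.reach(position, orientation): joint-space move of the TCP to a pose.
- manip.servo_line(position, v=0.15, orientation=None, force_limit=None): straight line of the TCP; orientation=None keeps the orientation; v is the mean speed in m/s. With force_limit (N) it stops when the force on the tool has changed by that much, and returns True; else False.
- manip.set_joints(angles): joint-space move.
- manip.move_gripper(opening, grip_force=None): finger opening in m; grip_force is the grip in N (None keeps the last); returns when the fingers have stopped.
- manip.sleep(seconds).
- manip.ik(position, orientation): joint angles nearest the present ones, or None.
- manip.read_state(): the state.
- manip.read_camera(name): name is "side" or "top" or "wrist"; returns the picture (400x640x3 uint8, red, green, blue); there is no depth.
- manip.camera_params(name): a dict with "K" (3x3 intrinsics, pixels), "world_to_cam" (4x4, takes a point from world to camera coordinates). Camera axes: x right, y down, z forward; pixel columns grow to the right and rows downward; lengths in m; the calibration is good to about 2 mm. A picture is of the moment at which its call begins: read the wrist's pose just before it. camera_params takes no time and is no camera call; for the wrist camera it gives the pose at the moment of the call.
A pose or a line that the arm cannot do raises manip.IKError and nothing moves.
- manip.close_job(): hands the job in, once; it reports no verdict.
The state is a dict: "clock": time; "joint_positions": joint angles; "joint_velocities": joint speeds; "effort": joint torques, N m; "tcp_pos": TCP position; "tool_rot": TCP orientation; "wrist_force": force on the tool from outside, world axes, zero at the start; "ft_torque": the same for the moment, N m; "opening": finger opening in m.
Only numpy, scipy, OpenCV 4.12 (cv2) and the standard library are available. Lean on these libraries where they do the work, as an engineer would, in place of code of your own. Each camera call takes 0.05 s, during which the arm holds its last target.

## Task

Open the small steel peel caddy ready for the squeezed fruit: press down its thumb tab with the fingertips and let go, so that the lid springs up by itself, then push the lid back until it is fully open and stays there against its stop. Only press and push gently: pinch, lift or carry nothing, do not force the tab or the lid, and leave the bottle, cup, bowl and spatula where they stand.

Things in the scene. Friction and masses are not known exactly. Their poses are not given: they have to be found in the camera images.
- caddy: Peel caddy: an open-topped brushed-steel bin 150 mm deep (x), 180 mm wide (y) and 136 mm tall with a black collar round the mouth up to 149 mm, fixed to the counter by its rubber feet. Origin: centre of its underside, on the counter; z up, x from its front (the side with the thumb tab, towards the robot) to its back (the side with the hinge). Over the mouth lies the flat steel lid, hinged along the back.
- tab_press (a point): The place to press: middle of the top face of the black thumb tab that sticks out of the collar at the caddy's front (30 mm ahead of the tab's pivot, on the caddy's x axis at x = -114 mm, 151 mm above the counter while the tab is up). The tab's plate is 62 mm wide (y) and 41 mm deep (x, from -130 to -89 mm in the caddy's frame); behind it a latch claw 26 mm wide stands up to 163 mm at x = -88 to -76 mm and hooks over the lid's catch nose. The point moves with the tab.
- tab (a joint): Tilt of the thumb tab about its pivot pin (rad): 0 = up (latched), about 0.29 = the claw has let go of the lid, 0.36 = pressed down to its stop; at the pressing place that is about 11 mm of travel. Its spring resists with about 2 N at first and 6 N at the stop, and brings the tab back up when let go.
- lid (a joint): Opening angle of the lid about its hinge (rad): 0 = closed and latched, about 0.95 = where a spring arm lifts it within about a second once released, 1.83 = fully open against its stop, leaning back past upright. Left between 0.95 and upright (1.57) it sinks back to 0.95; past about 1.65 it falls back to its stop and stays.
- lid_front_edge (a point): Middle of the lid's front edge (tip of the 30 mm wide, 6 mm thick catch nose at its middle), 148.5 mm from the hinge axis; moves with the lid. The lid is a flat plate 166 mm wide, 6 mm thick, its main edge 138 mm from the hinge axis, smooth underneath along the middle. It weighs about 0.16 kg and has a soft damper: pushed near its edge it takes under 2 N.
- lid_hinge (a point): Middle of the lid's hinge axis, which runs along the caddy's y axis at the back of the collar (caddy frame x = 68 mm, 150 mm above the counter). Fixed to the caddy.
- bottle: Empty amber glass bottle with a black screw cap, 66 mm diameter, 190 mm tall, loose, standing upright to one side of the caddy's front. Origin: centre of its underside. To be left alone.
- cup: Clear plastic measuring cup, 86 mm across, 95 mm tall, with a handle at its own +y side reaching 73 mm from its axis; loose, standing on the other side of the caddy's front. Origin: centre of its underside. To be left alone.
- bowl: White ceramic bowl, 150 mm across, 62 mm tall, loose, on the other half of the counter from the caddy. Origin: centre of its underside. To be left alone.
- spatula: Silicone spatula with a wooden handle, about 270 mm long, lying flat behind the caddy, loose. Origin: on its underside near its middle; x runs towards the blade. To be left alone.

How it is judged:
By the outcome, as a careful person would: the job done as asked, in the order asked, and still so for the second after the job is handed in, with the robot touching nothing.
It also fails if it takes over 43 s, if anything falls off the work surface, if the arm or the gripper's body presses on something with over 40 N, if the wrist force passes 120 N, or if a joint passes its speed limit or range.

## Working session

There is one attempt and no reset: what is moved stays moved. The work goes in short steps, each a Python script; the robot and the scene stay as the last script left them, time stands still between calls to the robot, and variables do not carry over. Pictures are saved under pics/ and viewed, and the job is handed in when it is done.

```bash
ls; mkdir -p pics
python3 - <<'E'
from plant import manip
import cv2
for n in("top","side","wrist"):
    p=manip.camera_params(n); print(n,p["K"],p["world_to_cam"])
    cv2.imwrite(f"pics/{n}0.png",manip.read_camera(n)[:,:,::-1])
s=manip.read_state();print(s["clock"],s["tcp_pos"],s["tool_rot"],s["opening"])
E
```

```text
pics
top [[502.08383175   0.         325.95672007]
 [  0.         502.08383175 200.51467637]
 [  0.           0.           1.        ]] [[ 0.0137128  -0.99989463  0.00476343 -0.04029586]
 [-0.98271783 -0.01435642 -0.18455234  0.60906344]
 [ 0.18460128 -0.00215038 -0.98281114  1.15734899]
 [ 0.          0.          0.          1.        ]]
side [[490.01932228   0.         314.74123818]
 [  0.         490.01932228 206.9758467 ]
 [  0.           0.           1.        ]] [[-0.83246916 -0.55402007  0.00754083  0.47891215]
 [-0.38799468  0.57317596 -0.72175442  0.32003661]
 [ 0.39554421 -0.6037641  -0.69210815  1.17559231]
 [ 0.          0.          0.          1.        ]]
wrist [[304.60472246   0.         318.80715854]
 [  0.         304.60472246 201.32998541]
 [  0.           0.           1.        ]] [[ 0.31960352 -0.94754863 -0.00227572 -0.62407309]
 [-0.89994323 -0.3042964   0.31225932 -0.04041969]
 [-0.29657338 -0.09775116 -0.94999418  0.38101472]
 [ 0.          0.          0.          1.        ]]
0.15 [ 0.19928387 -0.59167292  0.19761144] [-3.09855668e+00 -5.07674376e-01  1.62216473e-04] 0.08547410163256512
```

View pics/top0.png

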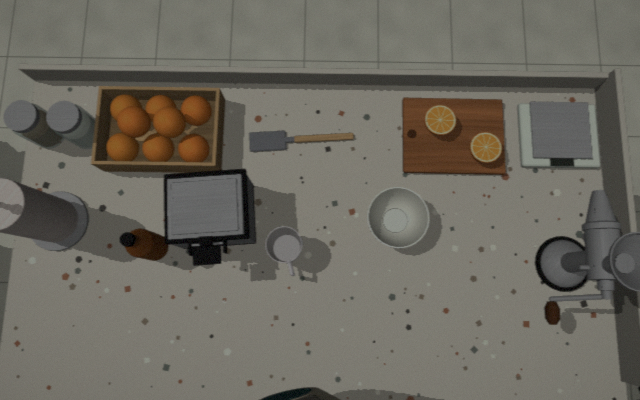

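View pics/side0.png

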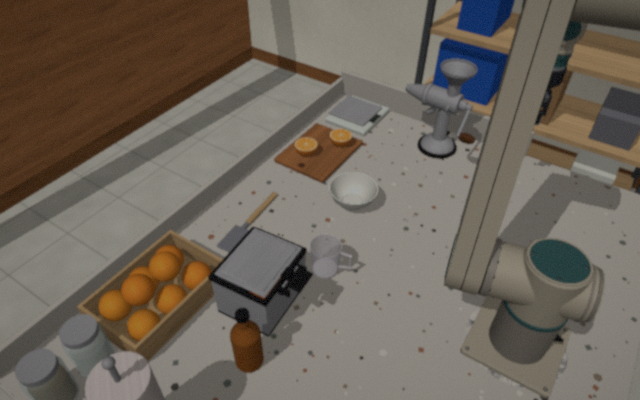

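The top view shows the caddy around (207,208) with its tab at about (207,254). The bottle is on its left at (145,244) and the cup on its right at (285,248). I'll zoom in for corners.

Run:
```python
import cv2
a=cv2.imread("pics/top0.png")[155:280,110:320]
a=cv2.convertScaleAbs(a,alpha=1.8,beta=20)
cv2.imwrite("pics/top0z.png",cv2.resize(a,None,fx=3.8,fy=3.8,interpolation=cv2.INTER_CUBIC))
a=cv2.imread("pics/side0.png")[205:385,190:390]
a=cv2.convertScaleAbs(a,alpha=1.8,beta=20)
cv2.imwrite("pics/side0z.png",cv2.resize(a,None,fx=3.3,fy=3.3,interpolation=cv2.INTER_CUBIC))
```

```text
(no output)
```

View pics/top0z.png

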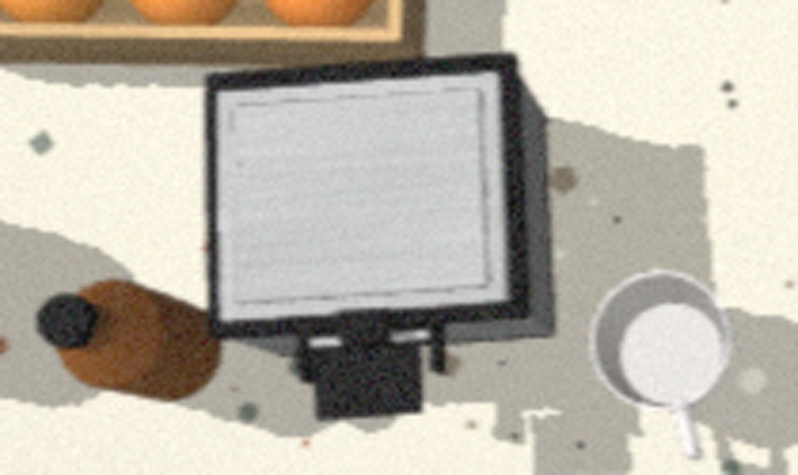

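View pics/side0z.png

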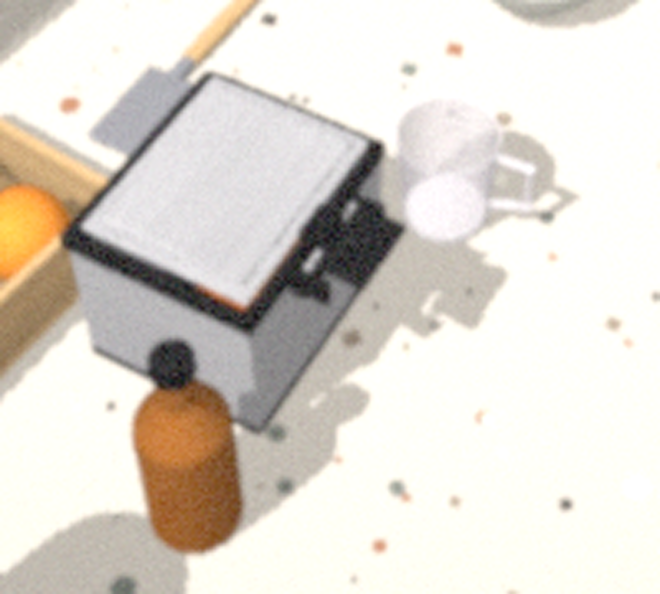

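```bash
cat > h.py <<'E'
import numpy as np
from plant import manip
def ray(n,u,v):
    p=manip.camera_params(n);T=p["world_to_cam"];R,t=T[:3,:3],T[:3,3]
    return -R.T@t, R.T@np.linalg.solve(p["K"],[u,v,1])
def onz(n,u,v,z):
    c,d=ray(n,u,v);return c+d*(z-c[2])/d[2]
def tri(u1,u2,n1="top",n2="side"):
    A=np.zeros((3,3));b=np.zeros(3);L=[]
    for n,u in((n1,u1),(n2,u2)):
        c,d=ray(n,*u);d/=np.linalg.norm(d);M=np.eye(3)-np.outer(d,d);A+=M;b+=M@c;L.append((c,M))
    x=np.linalg.solve(A,b);return x,max(np.linalg.norm(M@(x-c)) for c,M in L)
E
python3 - <<'E'
from h import *
np.set_printoptions(precision=4,suppress=True)
t=lambda x,y:(110+(x+.5)/3.8-.5,155+(y+.5)/3.8-.5)
s=lambda x,y:(190+(x+.5)/3.3-.5,205+(y+.5)/3.3-.5)
C={"BL":((205,75),(65,240)),"BR":((517,55),(210,73)),"FR":((527,316),(383,148)),"FL":((210,335),(253,325))}
P=[]
for k,(a,b) in C.items():
    p=onz("top",*t(*a),.149);P.append(p);print(k,p,onz("side",*s(*b),.149)[:2],tri(t(*a),s(*b)))
P=np.array(P);BL,BR,FR,FL=P
print("sizes",[np.linalg.norm(x) for x in(BL-BR,FR-FL,BL-FL,BR-FR)])
f=(BL+BR-FL-FR)/2;print("yawx",np.arctan2(f[1],f[0]));w=(BL-BR+FL-FR)/2;print("yaw y",np.arctan2(-w[0],w[1]),"centre",P.mean(0))
a,b=onz("top",*t(317,418),.151),onz("top",*t(422,410),.151)
print("tab front",a,b,np.linalg.norm(a-b),(a+b)/2)
print("lid",[onz("top",*t(*q),.153)[:2] for q in((216,92),(497,72),(508,298),(220,320))])
print("bottle cap",onz("top",*t(68,321),.19),"cup bottom",onz("top",*t(675,356),.003), "cup rim",onz("top",*t(660,338),.095))
E
```

```text
BL [0.6468 0.3346 0.149 ] [0.6382 0.3417] (array([0.6473, 0.337 , 0.1386]), np.float64(0.002117386750043747))
BR [0.6617 0.1506 0.149 ] [0.656  0.1604] (array([0.6642, 0.1523, 0.1374]), np.float64(0.00043833837218460223))
FR [0.5064 0.1381 0.149 ] [0.5036 0.1491] (array([0.5085, 0.1403, 0.1372]), np.float64(0.0009570485995696163))
FL [0.4928 0.3205 0.149 ] [0.4872 0.325 ] (array([0.492 , 0.3219, 0.1421]), np.float64(0.0015350332396086024))
sizes [np.float64(0.18463537019597898), np.float64(0.1828520336581181), np.float64(0.15465156699040947), np.float64(0.15583675211320103)]
yawx 0.08604230730394033
yaw y 0.07774665842475681 centre [0.5769 0.2359 0.149 ]
tab front [0.446  0.2553 0.151 ] [0.4513 0.1956 0.151 ] 0.05996577665633263 [0.4486 0.2254 0.151 ]
lid [array([0.6356, 0.3261]), array([0.6502, 0.1613]), array([0.5162, 0.1489]), array([0.5011, 0.3141])]
bottle cap [0.4954 0.3869 0.19  ] cup bottom [0.4976 0.0626 0.003 ] cup rim [0.5001 0.0652 0.095 ]
```

```bash
cat >> h.py <<'E'
from scipy.spatial.transform import Rotation as Ro
np.set_printoptions(precision=4,suppress=True)
O=np.array([.5775,.2362,0]);YAW=.082
W=lambda x,y,z:O+Ro.from_euler('z',YAW).apply([x,y,z])
def ori(p,s=1):  # p: pitch below horizontal (rad), pi/2 = down
    z=np.array([np.cos(p),0,-np.sin(p)]);y=np.array([0,s,0.]);x=np.cross(y,z)
    return (Ro.from_euler('z',YAW)*Ro.from_matrix(np.c_[x,y,z])).as_rotvec()
def lid(r,a,off=0): # point on lid underside radius r, off = clearance in front
    return W(.068-r*np.cos(a)-off*np.sin(a),0,.150+r*np.sin(a)-off*np.cos(a))
E
python3 - <<'E'
from h import *
print(W(-.114,0,.151))
for s in(1,-1):
  for p in(90,75,65): print(s,p,manip.ik(W(-.116,0,.19),ori(np.radians(p),s)),manip.ik(W(-.116,0,.138),ori(np.radians(p),s)))
  for p in(45,35,25,15,0):
    for a in(.8,.95,1.4,1.8): print(s,p,a,manip.ik(lid(.115,a),ori(np.radians(p),s)))
E
```

```text
[0.4639 0.2269 0.151 ]
1 90 [ 0.3306  0.0857 -0.2755  1.2096  0.      0.2486] [ 0.3306  0.1229 -0.3482  1.0997  0.      0.2486]
1 75 [ 0.3784 -0.0934 -0.4847  0.9287 -0.0757  0.2869] [ 0.3784 -0.0494 -0.5608  0.8085 -0.0757  0.2869]
1 65 [ 0.4189 -0.1988 -0.626   0.729  -0.1401  0.3073] [ 0.4189 -0.1462 -0.7033  0.5992 -0.1401  0.3073]
1 45 0.8 [ 0.4091 -0.1967 -0.7179  0.2914 -0.2292  0.2354]
1 45 0.95 [ 0.3987 -0.1841 -0.6832  0.3118 -0.222   0.2277]
1 45 1.4 [ 0.366  -0.1178 -0.5852  0.3384 -0.1994  0.2035]
1 45 1.8 [ 0.3401 -0.0364 -0.5152  0.3235 -0.1814  0.1845]
1 35 0.8 [ 0.4413 -0.2152 -0.8667 -0.0093 -0.2922  0.2122]
1 35 0.95 [ 0.4289 -0.2067 -0.8336  0.0131 -0.2822  0.2045]
1 35 1.4 [ 0.3904 -0.1452 -0.7394  0.0395 -0.2513  0.1807]
1 35 1.8 [ 0.3603 -0.0614 -0.6713  0.0196 -0.227   0.1624]
1 25 0.8 [ 0.4707 -0.1663 -1.0051 -0.372  -0.3506  0.1714]
1 25 0.95 [ 0.4564 -0.1658 -0.9732 -0.343  -0.3378  0.1646]
1 25 1.4 [ 0.4123 -0.1164 -0.8807 -0.3063 -0.2984  0.1439]
1 25 1.8 [ 0.3782 -0.0326 -0.8112 -0.3249 -0.2677  0.1283]
1 15 0.8 None
1 15 0.95 None
1 15 1.4 [ 0.4291 -0.0
[... 787 characters left out ...]
 -0.0093 -0.2922 -2.9294]
-1 35 0.95 [ 0.4289 -0.2067 -0.8336  0.0131 -0.2822 -2.9371]
-1 35 1.4 [ 0.3904 -0.1452 -0.7394  0.0395 -0.2513 -2.9609]
-1 35 1.8 [ 0.3603 -0.0614 -0.6713  0.0196 -0.227  -2.9792]
-1 25 0.8 [ 0.4707 -0.1663 -1.0051 -0.372  -0.3506 -2.9702]
-1 25 0.95 [ 0.4564 -0.1658 -0.9732 -0.343  -0.3378 -2.977 ]
-1 25 1.4 [ 0.4123 -0.1164 -0.8807 -0.3063 -0.2984 -2.9977]
-1 25 1.8 [ 0.3782 -0.0326 -0.8112 -0.3249 -0.2677 -3.0133]
-1 15 0.8 None
-1 15 0.95 None
-1 15 1.4 [ 0.4291 -0.0063 -0.9993 -0.7155 -0.3348 -3.0482]
-1 15 1.8 [ 0.3918  0.0691 -0.9253 -0.7201 -0.2989 -3.0589]
-1 0 0.8 None
-1 0 0.95 None
-1 0 1.4 None
-1 0 1.8 [ 0.4001  0.3693 -1.0144 -1.3838 -0.3181 -3.1416]
```

Run:
```python
from h import *
T=manip.camera_params("wrist")["world_to_cam"];c=-T[:3,:3].T@T[:3,3];s=manip.read_state()
print("cam in tool",Ro.from_rotvec(s["tool_rot"]).inv().apply(c-s["tcp_pos"]))
manip.move_gripper(0)
p=np.radians(75)
q=manip.ik(W(-.110,0,.23),ori(p)); print(q)
up=np.array(s["joint_positions"]);up[1]-=.35; 
print(q)
manip.reach([.33,-.30,.36],ori(p)); manip.reach(W(-.110,0,.22),ori(p))
s=manip.read_state();print(s["clock"],s["tcp_pos"],s["wrist_force"],s["opening"])
import cv2
a=[cv2.cvtColor(manip.read_camera(n),cv2.COLOR_RGB2BGR) for n in("top","side","wrist")]
for n,i in zip(("top","side","wrist"),a): cv2.imwrite(f"pics/{n}1.png",i)
b=cv2.convertScaleAbs(np.hstack([cv2.resize(a[0][150:290,100:310],None,fx=1.9,fy=1.9),cv2.resize(a[1][195:335,190:400],None,fx=1.9,fy=1.9)]),alpha=1.8,beta=20)
cv2.imwrite("pics/c1.png",b)
```

```text
cam in tool [ 0.0809  0.0003 -0.1757]
[ 0.3744 -0.108  -0.4116  1.0161 -0.0747  0.283 ]
[ 0.3744 -0.108  -0.4116  1.0161 -0.0747  0.283 ]
5.1583 [0.4684 0.2266 0.2203] [ 0.2884 -0.9383 -0.43  ] 0.0001978975958765107
```

View pics/c1.png

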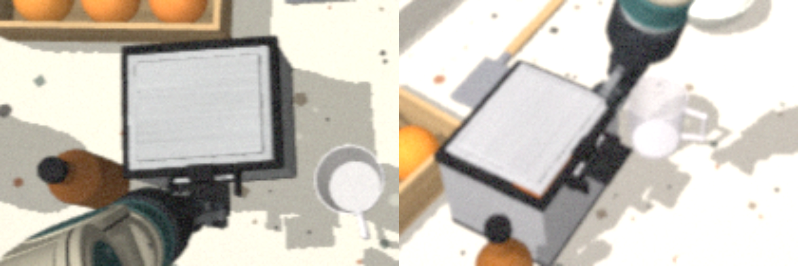

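View pics/wrist1.png

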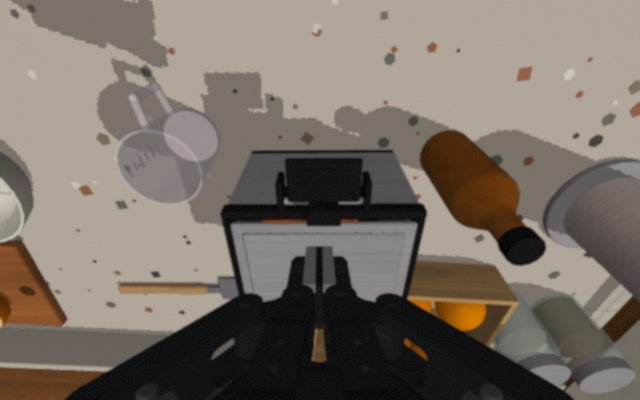

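The wrist view is clear: the tab plate spans (287–362, 158–200), the claw is at about (323,213), and the fingertips are lined up with the tab. I'll cross-check the tab position from this view, then press.

Run:
```python
from h import *
Ri=Ro.from_euler('z',-YAW)
for u,v in((287,158),(361,158),(287,200),(363,200)): 
    print(Ri.apply(onz("wrist",u,v,.151)-O))
for u,v in((224,208),(425,208)): print("collar front",Ri.apply(onz("wrist",u,v,.149)-O))
```

```text
[-0.1294 -0.0257  0.151 ]
[-0.1294  0.0323  0.151 ]
[-0.0902 -0.028   0.151 ]
[-0.0901  0.037   0.151 ]
collar front [-0.0806 -0.0839  0.149 ]
collar front [-0.0804  0.0924  0.149 ]
```

The wrist view agrees: the plate runs from x −0.129 to −0.090, with y off by about 3 mm. Pressing in small force-monitored steps.

Run:
```python
from h import *
import cv2
p=np.radians(75)
manip.servo_line(W(-.110,.002,.165),v=.08)
f0=np.array(manip.read_state()["wrist_force"]);print("f0",f0)
zc=None;log=[]
for z in np.arange(.160,.134,-.0015):
    manip.servo_line(W(-.110,.002,z),v=.015)
    s=manip.read_state();f=np.array(s["wrist_force"])-f0;log.append((round(s["tcp_pos"][2],4),f.round(2)))
    if zc is None and f[2]>1.2: zc=z
    if f[2]>6.5 or (zc and zc-z>.0125): break
for l in log: print(*l)
print(manip.read_state()["clock"])
a=[cv2.cvtColor(manip.read_camera(n),cv2.COLOR_RGB2BGR) for n in("side","wrist")]
b=cv2.convertScaleAbs(np.hstack([cv2.resize(a[0][145:335,180:400],(400,345)),cv2.resize(a[1],(400,345))]),alpha=1.8,beta=20)
cv2.imwrite("pics/c2.png",b)
```

```text
f0 [-0.6116  0.4072  0.082 ]
0.1599 [ 1.45 -0.12 -0.99]
0.1584 [ 0.38 -0.33 -0.  ]
0.1568 [ 1.33 -0.39 -0.18]
0.1554 [ 1.63 -0.54 -0.49]
0.1538 [ 0.57 -0.78  0.08]
0.1523 [ 0.07  0.6  -0.99]
0.1508 [ 0.59 -0.21 -1.31]
0.1494 [ 0.28 -0.86  0.55]
0.1478 [ 0.51 -0.43 -0.09]
0.1463 [ 0.39  0.01 -0.18]
0.1448 [ 0.63 -0.68 -0.43]
0.1433 [ 0.03 -0.83 -0.6 ]
0.1418 [-0.58  0.25 -0.07]
0.1403 [ 0.43 -0.13  0.29]
0.1389 [ 0.2  -0.58  0.57]
0.1373 [ 1.06 -0.54  0.18]
0.1358 [ 1.44 -0.03  0.28]
0.1343 [ 0.88 -0.48 -0.07]
10.8833
```

View pics/c2.png

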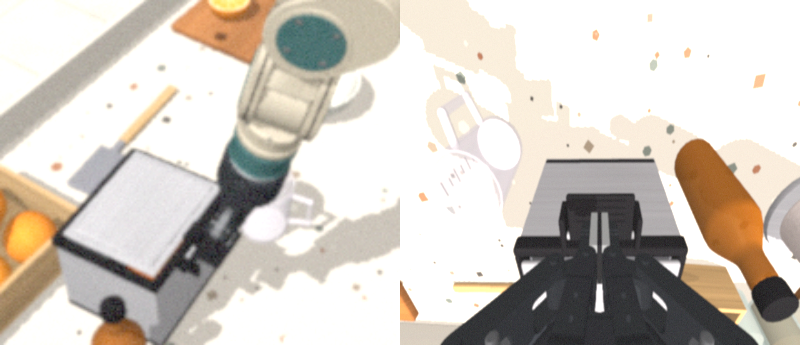

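Run:
```python
from h import *
import cv2
s=manip.read_state();print(s["tcp_pos"],s["opening"],s["wrist_force"],s["clock"])
a=cv2.cvtColor(manip.read_camera("wrist"),cv2.COLOR_RGB2BGR)
cv2.imwrite("pics/wrist3.png",cv2.convertScaleAbs(cv2.resize(a[180:330,220:420],None,fx=3.9,fy=3.9,interpolation=cv2.INTER_CUBIC),alpha=2,beta=30))
a=cv2.cvtColor(manip.read_camera("side"),cv2.COLOR_RGB2BGR)
cv2.imwrite("pics/side3.png",cv2.convertScaleAbs(cv2.resize(a[220:330,240:360],None,fx=5,fy=5,interpolation=cv2.INTER_CUBIC),alpha=2.5,beta=30))
p=manip.camera_params("wrist");c=p["world_to_cam"]@np.r_[s["tcp_pos"],1];u=p["K"]@c[:3];print("tcp px wrist",u[:2]/u[2])
p=manip.camera_params("side");c=p["world_to_cam"]@np.r_[s["tcp_pos"],1];u=p["K"]@c[:3];u=u[:2]/u[2];print("tcp px side",u,(u-[240,220])*5)
```

```text
[0.4677 0.2292 0.1345] 0.0002207711836610588 [-0.194  -0.2686 -1.0748] 10.9833
tcp px wrist [318.8276 234.1015]
tcp px side [298.9544 281.9948] [294.7721 309.9741]
```

View pics/wrist3.png

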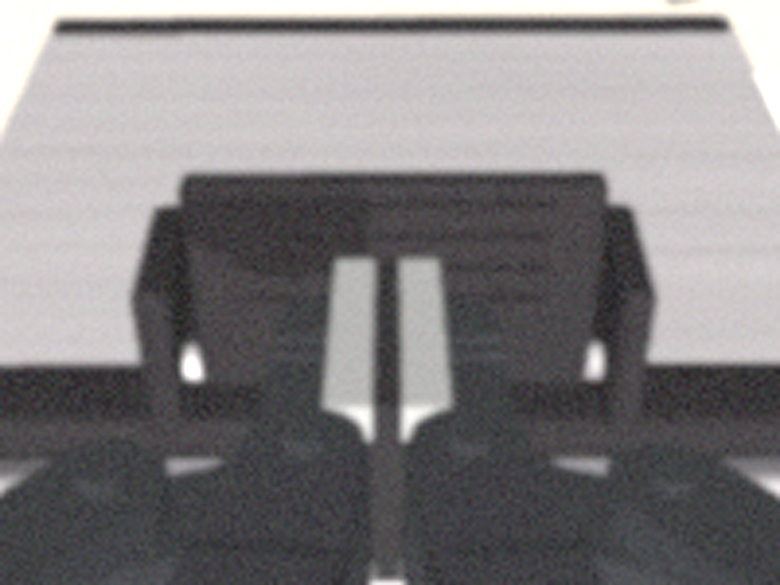

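View pics/side3.png

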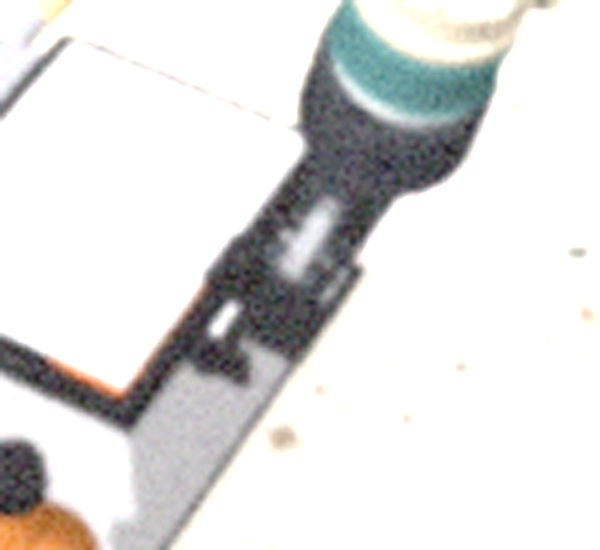

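Run:
```python
import cv2
a=cv2.imread("pics/wrist1.png")
cv2.imwrite("pics/wrist1z.png",cv2.convertScaleAbs(cv2.resize(a[180:330,220:420],None,fx=3.9,fy=3.9,interpolation=cv2.INTER_CUBIC),alpha=2,beta=30))
```

```text
(no output)
```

View pics/wrist1z.png

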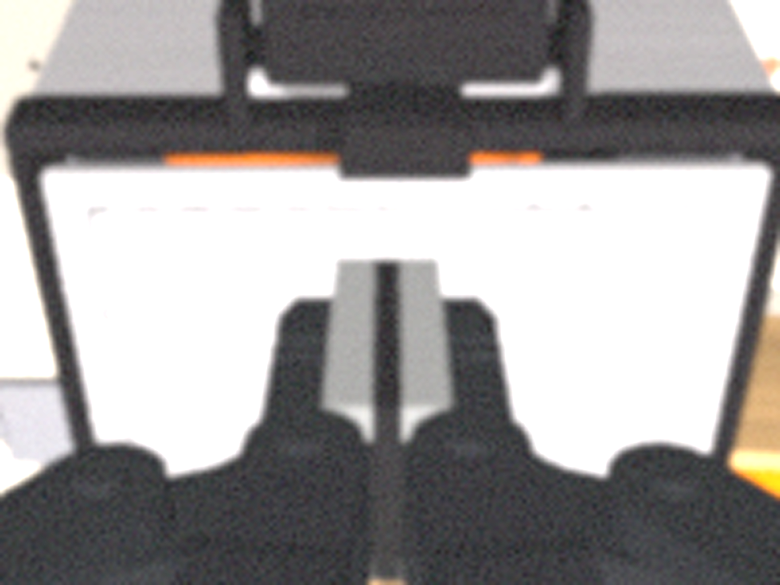

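Run:
```python
from h import *
s=manip.read_state();R=Ro.from_rotvec(s["tool_rot"]);Ri=Ro.from_euler('z',-YAW)
P=manip.camera_params("wrist")["world_to_cam"]
def tool(u,v,x):
    c,d=ray("wrist",u,v);c=R.inv().apply(c-s["tcp_pos"]);d=R.inv().apply(d);return c+d*(x-c[0])/d[0]
for v in (247,):
  for x in(0,.005,.011): print("strip tip at tool x",x,tool(318.8,v,x))
def depth(u,v,D): 
    c,d=ray("wrist",u,v); return Ri.apply(c+d*D-O)
z=lambda x,y:(220+(x+.5)/3.9-.5,180+(y+.5)/3.9-.5)
w=(605-182)/3.9;print("front edge by width",depth(*z(393,180),.062*304.6/w))
w=(582-203)/3.9;print("back edge by width",depth(*z(393,378),.062*304.6/w))
print("tool tcp caddy frame",Ri.apply(np.array(s["tcp_pos"])-O))
# same in image 1 (pose there)
```

```text
strip tip at tool x 0 [ 0.     -0.0001 -0.0176]
strip tip at tool x 0.005 [ 0.005  -0.0001 -0.0276]
strip tip at tool x 0.011 [ 0.011  -0.0001 -0.0395]
front edge by width [-0.1252  0.0029  0.1455]
back edge by width [-0.0857  0.003   0.1472]
tool tcp caddy frame [-0.11    0.002   0.1345]
```

Run:
```python
from h import *
s=manip.read_state();R=Ro.from_rotvec(s["tool_rot"])
for q in((297.4,275.4),(296,276.5),(299,274)):
    x,e=tri((318.8,247),q,"wrist","side");print(x,e,R.inv().apply(x-s["tcp_pos"]))
p=manip.camera_params("wrist");T=p["world_to_cam"];print("optical axis in tool",R.inv().apply(T[2,:3]))
# project tool-frame points
for t in((0,0,0),(.011,0,0),(-.011,0,0),(.011,0,-.019),(0,0,-.019)):
    for n in("wrist","side"):
        p=manip.camera_params(n);c=p["world_to_cam"]@np.r_[s["tcp_pos"]+R.apply(t),1];u=p["K"]@c[:3];print(t,n,u[:2]/u[2])
```

```text
[0.4712 0.2275 0.1482] 0.004146062424575309 [-0.0068 -0.002  -0.0123]
[0.4751 0.2281 0.143 ] 0.0035231688553803687 [-0.0092 -0.0017 -0.0063]
[0.4668 0.2267 0.1543] 0.00500318972376687 [-0.0041 -0.0024 -0.0194]
optical axis in tool [-0.3129  0.0005  0.9498]
(0, 0, 0) wrist [318.9121 234.228 ]
(0, 0, 0) side [298.924  281.9853]
(0.011, 0, 0) wrist [318.922  217.9195]
(0.011, 0, 0) side [302.9319 284.5603]
(-0.011, 0, 0) wrist [318.9026 249.9609]
(-0.011, 0, 0) side [294.9281 279.418 ]
(0.011, 0, -0.019) wrist [318.9476 230.3226]
(0.011, 0, -0.019) side [304.7353 280.4677]
(0, 0, -0.019) wrist [318.9362 248.0805]
(0, 0, -0.019) side [300.673  277.8657]
```

The fingertips appear in the wrist view about 17 mm or more behind the reported TCP. With zero force, that suggests they are still just above the tab. I'll continue down slowly, using averaged force.

```bash
cat >> h.py <<'E'
def force(n=6):
    F=[]
    for _ in range(n): F.append(manip.read_state()["wrist_force"]);manip.sleep(.02)
    return np.mean(F,0)
E
python3 - <<'E'
from h import *
import cv2
f0=force();print("f0",f0)
log=[]
for z in np.arange(.133,.118,-.0015):
    manip.servo_line(W(-.110,.002,z),v=.02)
    s=manip.read_state();f=force()-f0;log.append((round(s["tcp_pos"][2],4),f.round(2)))
    if f[2]>4.5: break
for l in log: print(*l)
print(manip.read_state()["clock"])
a=[cv2.cvtColor(manip.read_camera(n),cv2.COLOR_RGB2BGR) for n in("side","wrist")]
b=cv2.convertScaleAbs(np.hstack([cv2.resize(a[0][145:335,180:400],(400,345)),cv2.resize(a[1][180:330,220:420],(400,345))]),alpha=1.8,beta=20)
cv2.imwrite("pics/c4.png",b)
E
```

```text
f0 [ 0.0341  0.3278 -0.1925]
0.1328 [ 0.04 -0.01  0.22]
0.1313 [-0.13 -0.18  0.08]
0.1298 [ 0.02 -0.39  0.09]
0.1283 [-0.4  -0.34 -0.07]
0.1268 [-0.18 -0.24  0.65]
0.1254 [ 0.11 -0.42 -0.22]
0.1238 [-0.22 -0.27 -0.26]
0.1223 [ 0.04 -0.   -0.08]
0.1213 [0.87 0.21 0.84]
0.1195 [-0.11  0.04  1.48]
0.1179 [-0.93  0.12  1.88]
15.0333
```

View pics/c4.png

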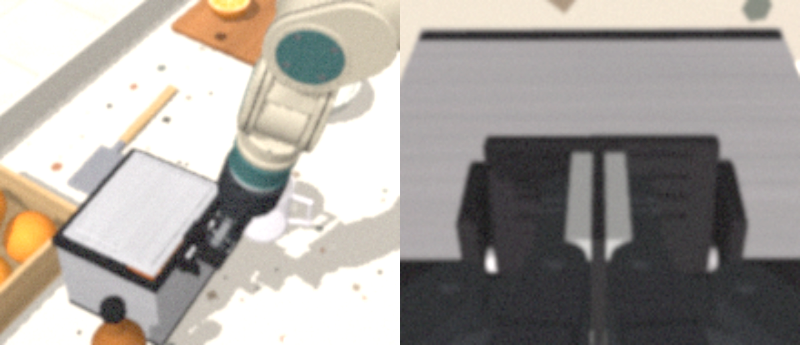

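Contact came at TCP z ≈ 0.1215, so the effective tip is about 30 mm behind the reported TCP. Force is now rising at the spring's rate, so I'll continue to the tab's travel end and then let go.

Run:
```python
from h import *
import cv2
f0=np.array([.03,.33,-.19])
log=[]
for z in np.arange(.1165,.1085,-.001):
    manip.servo_line(W(-.110,.002,z),v=.02)
    s=manip.read_state();f=force(5)-f0;log.append((round(s["tcp_pos"][2],4),f.round(2)))
    if f[2]>6: break
for l in log: print(*l)
print(manip.read_state()["clock"])
a=[cv2.cvtColor(manip.read_camera(n),cv2.COLOR_RGB2BGR) for n in("side","wrist")]
b=cv2.convertScaleAbs(np.hstack([cv2.resize(a[0][145:335,180:400],(400,345)),cv2.resize(a[1][180:330,220:420],(400,345))]),alpha=1.8,beta=20)
cv2.imwrite("pics/c5.png",b)
```

```text
0.1163 [-1.47  0.11  2.35]
0.1154 [-2.53  0.07  2.4 ]
0.1143 [-2.77  0.36  3.12]
0.1134 [-3.13  0.37  3.14]
0.1124 [-2.88 -0.12  3.28]
0.1114 [-3.29 -0.14  3.55]
0.1104 [-4.28  0.07  3.77]
0.1096 [-5.71 -0.98  6.04]
17.8
```

View pics/c5.png

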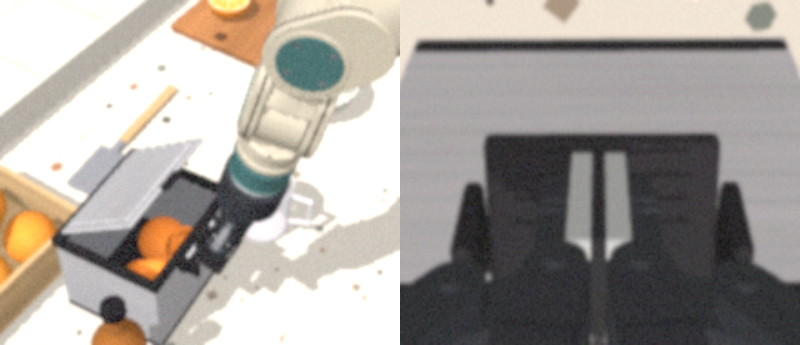

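The side view shows the lid up and the caddy open, with peak tab force about 6 N. Now letting go and retreating.

Run:
```python
from h import *
import cv2
manip.servo_line(W(-.116,.002,.13),v=.08)
manip.servo_line(W(-.15,.002,.20),v=.12)
P=np.radians(25)
D=Ro.from_euler('z',YAW).apply([np.cos(P),0,-np.sin(P)])
for a in(.8,.95,1.2,1.5,1.8): print(a,manip.ik(lid(.125,a)+.03*D,ori(P)))
print(manip.ik(lid(.125,.95,.05)+.03*D,ori(P)))
s=manip.read_state();print(s["clock"],s["tcp_pos"])
a=[cv2.cvtColor(manip.read_camera(n),cv2.COLOR_RGB2BGR) for n in("side","top")]
cv2.imwrite("pics/side6.png",a[0]);cv2.imwrite("pics/top6.png",a[1])
b=cv2.convertScaleAbs(np.hstack([cv2.resize(a[0][145:335,180:400],(400,345)),cv2.resize(a[1][130:290,110:295],(400,345))]),alpha=1.8,beta=20)
cv2.imwrite("pics/c6.png",b)
```

```text
0.8 [ 0.4492 -0.1151 -0.9832 -0.4047 -0.3314  0.1612]
0.95 [ 0.4352 -0.1156 -0.9482 -0.3714 -0.3189  0.1546]
1.2 [ 0.4111 -0.0958 -0.8899 -0.3363 -0.2973  0.1434]
1.5 [ 0.3835 -0.0462 -0.8237 -0.3232 -0.2725  0.1307]
1.8 [ 0.3595  0.0222 -0.7656 -0.3363 -0.2509  0.1198]
[ 0.4776 -0.1213 -1.0404 -0.4512 -0.3568  0.1747]
19.1167 [0.4275 0.2257 0.1993]
```

View pics/c6.png

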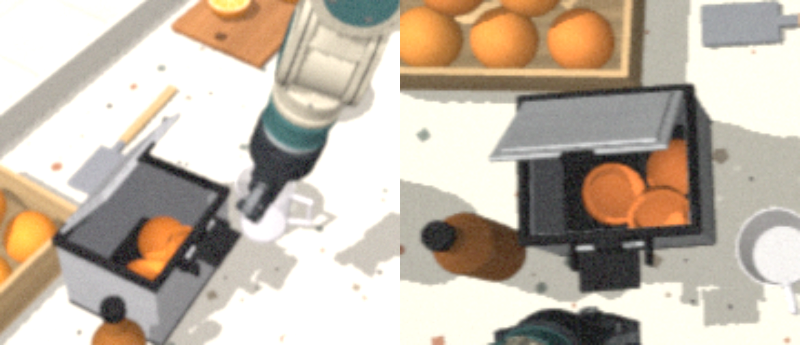

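Run:
```python
from h import *
import cv2
p=manip.camera_params("top");
for a in(.8,.95,1.1):
    c=p["world_to_cam"]@np.r_[lid(.1385,a),1];u=p["K"]@c[:3];u=u[:2]/u[2];print(a,u,"zoom",400+(u[0]-110)*400/185,(u[1]-130)*345/160)
P=np.radians(25)
D=Ro.from_euler('z',YAW).apply([np.cos(P),0,-np.sin(P)])
manip.servo_line(W(-.17,0,.27),v=.2)
manip.reach(lid(.125,.95,.055)+.03*D,ori(P))
s=manip.read_state();print(s["clock"],s["tcp_pos"])
a=[cv2.cvtColor(manip.read_camera(n),cv2.COLOR_RGB2BGR) for n in("side","wrist")]
b=cv2.convertScaleAbs(np.hstack([cv2.resize(a[0][125:315,180:400],(400,345)),cv2.resize(a[1],(400,345))]),alpha=1.8,beta=20)
cv2.imwrite("pics/c7.png",b)
```

```text
0.8 [194.4225 210.4632] zoom 582.5351437182343 173.4988253130976
0.95 [192.5794 201.5149] zoom 578.5499461762557 154.203916795507
1.1 [191.0132 191.7474] zoom 575.1635863381093 133.1428535262356
21.1417 [0.5555 0.2344 0.2067]
```

View pics/c7.png

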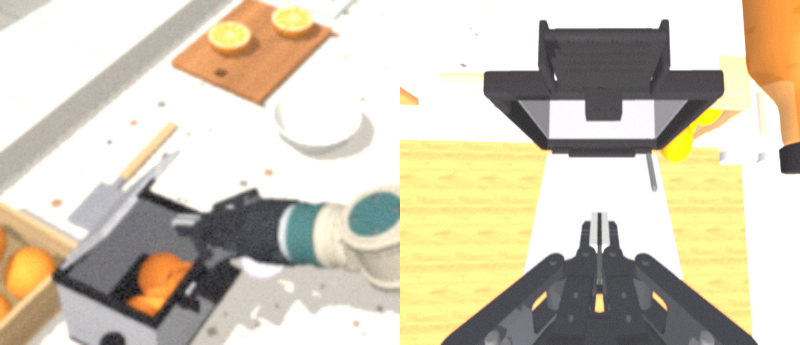

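The lid edge pixel matches 0.95 rad, and the fingertips are in front of the lid's underside at mid-width. Pushing along the lid's arc.

Run:
```python
from h import *
import cv2
P=np.radians(25)
D=Ro.from_euler('z',YAW).apply([np.cos(P),0,-np.sin(P)])
f0=force();log=[]
for a,off in [(.95,.015)]+[(x,.0) for x in np.arange(1.0,1.76,.125)]:
    hit=manip.servo_line(lid(.125,a,off)+.03*D,v=.07,force_limit=6)
    s=manip.read_state();log.append((round(a,3),hit,(np.array(s["wrist_force"])-f0).round(2)))
    if hit: break
for l in log: print(*l)
s=manip.read_state();print(s["clock"],s["tcp_pos"],force()-f0)
a=[cv2.cvtColor(manip.read_camera(n),cv2.COLOR_RGB2BGR) for n in("side","top")]
b=cv2.convertScaleAbs(np.hstack([cv2.resize(a[0][125:315,180:400],(400,345)),cv2.resize(a[1][130:290,110:295],(400,345))]),alpha=1.8,beta=20)
cv2.imwrite("pics/c8.png",b)
```

```text
0.95 False [-0.69 -1.22  0.12]
1.0 False [-1.05 -1.02  0.31]
1.125 False [-0.77 -0.05  0.16]
1.25 False [-0.34 -0.59 -1.09]
1.375 False [ 0.12 -0.37 -0.11]
1.5 False [-0.41 -1.08 -1.06]
1.625 False [ 0.2  -0.39 -0.23]
1.75 False [ 0.06 -0.68 -0.74]
24.7667 [0.6951 0.2458 0.2603] [-0.7112 -0.1673 -0.6228]
```

View pics/c8.png

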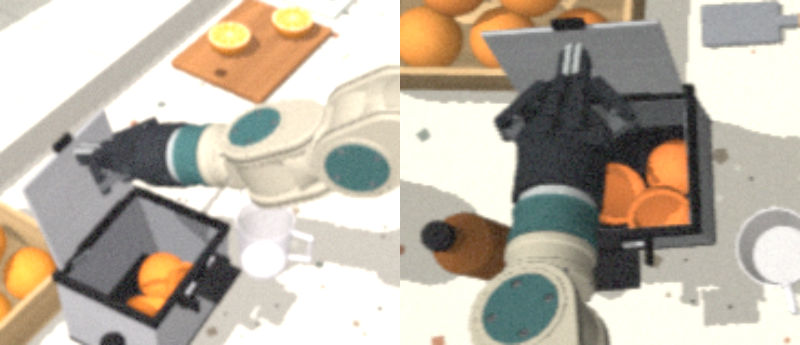

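Run:
```python
from h import *
p=manip.camera_params("top")
for a in(1.5,1.6,1.65,1.7,1.75,1.83,1.9):
    c=p["world_to_cam"]@np.r_[lid(.138,a),1];u=p["K"]@c[:3];u=u[:2]/u[2];print(a,"zoom",400+(u[0]-110)*400/185,(u[1]-130)*345/160)
```

```text
1.5 zoom 570.030173546915 73.37977142224561
1.6 zoom 569.676792279663 58.766674174089516
1.65 zoom 569.6500409581814 51.64692350562721
1.7 zoom 569.7228703123931 44.684328110490796
1.75 zoom 569.8944394336789 37.90221248086944
1.83 zoom 570.3709984767431 27.481318880957105
1.9 zoom 570.9868140081899 18.855180806626585
```

The lid's edge middle is at about (571,27), which corresponds to 1.83 rad: fully open on its stop. Now withdrawing straight back along the fingers and up, then verifying.

Run:
```python
from h import *
import cv2
P=np.radians(25)
D=Ro.from_euler('z',YAW).apply([np.cos(P),0,-np.sin(P)])
t=np.array(manip.read_state()["tcp_pos"])
manip.servo_line(t-.13*D,v=.12)
manip.servo_line(t-.25*D,v=.15)
manip.sleep(1)
s=manip.read_state();print(s["clock"],s["tcp_pos"],s["wrist_force"])
a=[cv2.cvtColor(manip.read_camera(n),cv2.COLOR_RGB2BGR) for n in("side","top")]
b=cv2.convertScaleAbs(np.hstack([cv2.resize(a[0][125:385,130:430],(400,345)),cv2.resize(a[1][130:290,110:295],(400,345))]),alpha=1.8,beta=20)
cv2.imwrite("pics/c9.png",b)
a0=cv2.imread("pics/top0.png");d=cv2.absdiff(a0,a[1]).max(2);d=cv2.medianBlur(d,5)
cv2.imwrite("pics/d9.png",cv2.convertScaleAbs(d,alpha=3))
```

```text
28.15 [0.4685 0.2272 0.3658] [-0.1473 -1.0147 -0.6904]
```

View pics/c9.png

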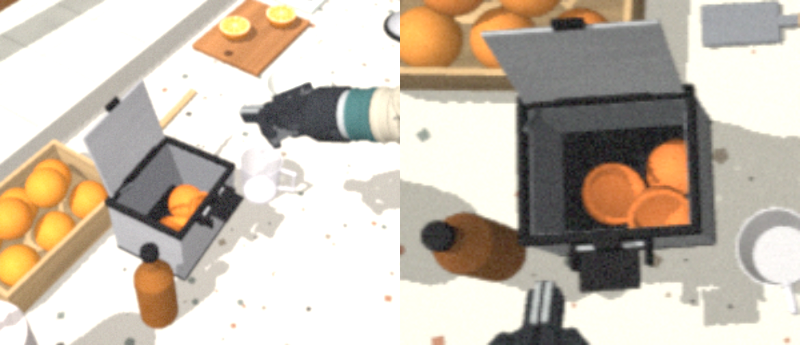

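View pics/d9.png

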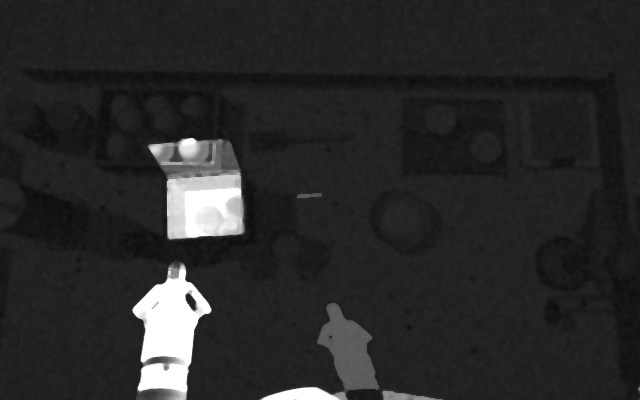

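The lid stays at its stop, with its edge at about (570,27) and the arm clear. The tab is back up. In the difference image only the lid, the arm and its shadow have changed; the bottle, cup, bowl and spatula show no movement. Handing in.

```bash
python3 -c "
from plant import manip
manip.close_job();print(manip.read_state()['clock'])"
```

```text
the job is handed in; nothing more can be done
the job is handed in; nothing more can be done
```

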